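Press a bronze bush home and hold the press load on it

TASK

Lay the bronze bush in the steel vee cradle of the bush press, in line with the bore of the blue housing, and swing the hinged keeper strap fully shut over it. Then pull the press lever down until the bush is fully home in the housing and the pointer stands in the green band, never beyond it, and finish with your hand still holding the lever there. Leave the steel sleeve, the chisel and the tape roll alone.

Things in the scene. Friction and masses are not known exactly. Their poses are not given: they have to be found in the camera images.
- bush: bronze bush: plain tube, 28 mm outside, 19 mm bore, 36 mm long, both ends alike, about 0.1 kg. Origin at its centre, y along its axis. Starts lying in one of the two grooves of the parts block, axis level, 38 mm above the table; the groove ridges end 8.8 mm below its axis, so grip it across the diameter from above, fingertips about 6 mm below the axis.
- steel_sleeve: bystander: grey steel sleeve, 28 mm outside, 36 mm long, lying in the other groove. Origin at its centre, y along its axis. Leave it there.
- parts_block: wooden block fixed to the table, 130 x 60 mm, 18 mm high, with two vee grooves between triangular ridges 11 mm high. Origin at the centre of its underside; the grooves run along its y at x = +35 and -35 mm.
- cradle (a point): middle of the press (fixed), on the axis of a bush lying in its steel vee cradle, 75 mm above the table. Frame for all below, in mm: z up, y along the axis towards the blue housing. The rails (y -22 to +24, ridges 8.8 below the axis) centre a 28 mm round. Lay the bush down with its centre at y -7 to +5: the ram nose stands at y -26, the ram guide at y -40 and beyond, 20 above the axis.
- bore_mouth (a point): centre of the bore's mouth in the housing's face, 24 mm in +y from the cradle point. The housing is 60 mm wide, 45 mm thick, its top 30 mm above the axis. The bore is 29.4 mm wide, blind, 28 mm deep, in line with the cradle: a bush that is home has its centre 34 mm in +y from the cradle point and sticks out 8 mm.
- keeper (a joint): hinge of the steel keeper strap, rad: 0 shut, level over the cradle, 1 to 2 mm above the bush; starts open at 2.0 to 2.4, leaning back to +x. Stiff: it stays where it is left and must be brought down fully; turning it takes about 1 N at the knob; hard stop at 0.
- keeper_hinge (a point): point on the keeper's hinge axis (along y), 75 mm in +x from the cradle point, at the same height. The hinge post is 20 mm wide in x, 33 mm in y and ends 9 mm above this point.
- keeper_knob (a point): centre of the black knob at the free end of the 18 mm wide strap: a round bar 14 mm across, 28 mm long along y, which can be pinched over its ends along y and turns in the pads. At keeper angle k it lies at x = 75 - 128 cos k + 20.5 sin k, y = 0, z = 128 sin k + 20.5 cos k (mm, cradle frame); shut: x = -53, z = +20.5.
- lever (a joint): angle of the press lever, rad: 0 up, where its spring returns it when let go; grows as the handle goes down. It drives the ram by pinion and rack, 45 mm a rad; the bush bottoms at 0.93, then the sprung ram nose yields. The pointer is in the green band from 1.00 to 1.13, red beyond; hard stop at 1.22. The pull at the handle is about 2 N at the top, about 10 N in the green.
- lever_pivot (a point): middle of the lever's pivot pin (along x), at y = -135, z = +45 mm in the cradle frame. The near cheek (-x) carries the quadrant scale, 88 mm in radius, facing -x, with its green and red bands; a thin black pointer turns with the lever in front of it.
- handle: black round rubber handle of the lever, 28 mm across, 100 mm long; origin at its middle, 170 mm from the pivot. At lever angle q it lies at x = 0, y = -135 - 170 cos(0.80 - q), z = 45 + 170 sin(0.80 - q) (mm, cradle frame). Pinch it from above along the cradle's x (it turns in the pads) or push it down from above.
- ram_nose: brass spring-cushioned nose of the ram, 24 mm across; origin at the middle of the face that pushes the bush, on the press axis.
- chisel: bystander: grey steel cold chisel lying flat, 140 mm long along its y, 20 mm wide, 14 mm high; origin at the centre of its underside.
- tape_roll: bystander: black tape roll lying flat, 62 mm across, 19 mm high; origin at the centre of its underside.

How it is judged:
By the outcome, as a careful person would: the job done as asked, in the order asked, and still so for the second after the job is handed in, while the arm keeps its last pose, push and grip.
It also fails if it takes over 72 s, if anything falls off the work surface, if the arm or the gripper's body presses on something with over 40 N, if the wrist force passes 120 N, or if a joint passes its speed limit or range.

ROBOT

A 6-joint arm with a two-finger parallel gripper is mounted at the origin on a cart in front of the work surface, level with it; the furniture and walls round the work are solid. World frame = base frame: x ahead of the robot, y to its left, z up, the work surface at z = 0. Lengths are in m, angles in rad, forces in N, time in s.
With the tool pointing down it reaches from about 0.25 to 0.775 m from the base axis. Payload 4 kg.
Tool frame: the origin (TCP) lies on the mounting face of the last link; the fingertips stand 199 mm ahead of it and the grasp point (between the pads) lies 180 mm ahead of it; z points along the fingers, y is the line along which they close (so a half turn about z gives the same grasp; the last joint's range is limited). The gripper opens to 94 mm and grips with 3 to 60 N. Pads are 16 mm wide; open, the fingers measure 119 mm over their backs; the gripper's body (75 mm by 177 mm) begins 78 mm behind the grasp point.
Start: joints at [1.033, 0.087, 1.371, -0, 1.684, -0.103], TCP at [0.232, 0.499, 0.405] pointing down, gripper open.
Joint ranges: [-3.1, 3.1], [-0.76, 2.03], [0.27, 2.55], [-1.08, 4.22], [0.17, 2.65], [-2.57, 2.57]. Speed limits (rad/s): [2.79, 2.79, 3.14, 3.14, 3.14, 3.14].

INTERFACE

Orientations are given as a 3x3 rotation matrix whose columns are the frame's x, y, z axes.
In Python, from rig import env, camrig gives the robot as it stands (env), with the cameras (camrig).
- The arm moves only by the tool send_path, called after "Request:" as name(argument=value, ...) on one line, values as JSON. Schema: {"type":"object","properties":{"segments":{"type":"array","items":{"type":"array","items":{"type":"number"},"minItems":5,"maxItems":5},"minItems":1,"maxItems":12},"clamp_n":{"type":"number"},"only":{"type":"string"},"quiet":{"type":"boolean"},"lines":{"type":"string"}},"required":["segments"],"additionalProperties":false}. segments is a list of rows, 1 to 12 of them, each of 5 numbers: dx, dy, dz in shares of 1 m (1.0 is 1 m), then a turn about the tool's z in shares of 120 degrees (1.0 is 120 degrees), then the opening from 0.0 (shut) to 1.0 (fully open); each row is the pose to reach, as a shift and turn from the pose commanded when the call began, along the tool's axes at that moment; what a row does not reach only later rows make up. A row lasts 1/8 s, in which the tool goes at most 0.0625 m and 0.188 rad, less where a joint would pass 70% of its speed; a pose out of reach is approached as far as the arm can. The fingers move at their own pace and stop on an object; clamp_n is the grip in N (left out, the last holds). Time passes only in rows, so rows that do not move let the fingers close. The tool returns the time, the measured TCP pose, the force, the opening and the grip force at its end. only (a regular expression) keeps the lines of the reply that match it, lines (a string "A,B") keeps lines A to B, and quiet returns only ok. No shift or turn number may pass 1 either way. Input that does not fit is refused with a message, and nothing moves.
- env.observe(): the state, without advancing time (a new reading comes with each control period).
- camrig.grab_frame(name): name is "scene" or "top" or "wrist"; returns the picture (400x640x3 uint8, red, green, blue); there is no depth.
- camrig.camera_params(name): a dict with "mtx" (3x3 intrinsics, pixels), "k1" (the pictures are not rectified: a ray, as slopes to the right and down, at radius r is drawn at 1 + k1 r^2 times it, then the intrinsics apply), "extrinsics" (4x4, takes a point from world to camera coordinates). Camera axes: x right, y down, z forward; pixel columns grow to the right and rows downward; lengths in m; the calibration is good to about 2 mm. A picture is of the moment at which its call begins: read the wrist's pose just before it. camera_params takes no time and is no camera call; for the wrist camera it gives the pose at the moment of the call.
- env.job_done(): hands the job in; it is judged then, once.
The state is a dict: "time": time; "joints": joint angles; "qd": joint speeds; "tau": joint torques, N m; "tcp_pos": TCP position; "tcp_rot": TCP orientation; "contact_force": force on the tool from outside, world axes, zero at the start; "ft_torque": the same for the moment, N m; "grip_width": opening from 0.0 (shut) to 1.0 (fully open); "grip_force": force on a finger pad.
Only numpy, scipy, OpenCV 4.12 (cv2) and the standard library are available. Lean on these libraries where they do the work, as an engineer would, in place of code of your own. Each camera call takes 0.05 s, during which the arm holds its last target. There are 200 camera calls.

## Working session

There is one attempt and no reset: what is moved stays moved. The work goes in short steps, Python scripts to look and compute and a tool call to move; the robot and the scene stay as the last step left them, time stands still between calls to the robot, and variables do not carry over. Pictures are saved under pics/ and viewed, at most 10 in all, crops included, and the job is handed in when it is done.

```bash
ls; mkdir -p pics
```

Run:
```python
from rig import env, camrig
import cv2
for n in ("scene","top"):
    im=camrig.grab_frame(n); cv2.imwrite(f"pics/{n}0.png",im[:,:,::-1])
    p=camrig.camera_params(n); print(n,p)
s=env.observe(); print(s)
```

```text
pics
rig.py
scene {'mtx': array([[506.67889348,   0.        , 320.43170426],
       [  0.        , 506.67889348, 199.72677668],
       [  0.        ,   0.        ,   1.        ]]), 'k1': -0.06630366294610422, 'extrinsics': array([[-5.66419578e-01, -8.24116985e-01,  2.39947377e-04,
         3.27636799e-01],
       [-3.64940805e-01,  2.50564501e-01, -8.96680344e-01,
         3.25157329e-01],
       [ 7.38909379e-01, -5.07984868e-01, -4.42678555e-01,
         1.13953746e+00],
       [ 0.00000000e+00,  0.00000000e+00,  0.00000000e+00,
         1.00000000e+00]])}
top {'mtx': array([[387.78438943,   0.        , 320.49764692],
       [  0.        , 387.78438943, 191.33448082],
       [  0.        ,   0.        ,   1.        ]]), 'k1': 0.0011037698633603878, 'extrinsics': array([[ 0.00606325, -0.99972974,  0.0224428 ,  0.02607329],
       [-0.98168308, -0.01022462, -0.19024663,  0.53516024],
       [ 0.19042468, -0.0208782 , -0.98147977,  0.97224396],
       [ 0.        ,  0.        ,  0.        ,  1.        ]])}
{'time': 0.1, 'joints': array([ 1.03291477e+00,  8.78702099e-02,  1.37206467e+00, -1.32207998e-05,
        1.68359087e+00, -1.03085711e-01]), 'qd': array([ 0.00113142, -0.000786  , -0.00334368,  0.00025861, -0.00108912,
        0.00054613]), 'tau': array([ 2.60985507e-03, -3.41251016e+01, -3.03304124e+01,  7.20377779e-02,
        3.04103515e-02, -8.82488962e-05]), 'tcp_pos': array([0.23162297, 0.49874289, 0.4036463 ]), 'tcp_rot': array([[-9.06955344e-01,  4.21225648e-01, -9.79075099e-04],
       [ 4.21226745e-01,  9.06953831e-01, -1.66686076e-03],
       [ 1.85851409e-04, -1.92418089e-03, -9.99998131e-01]]), 'contact_force': array([ 0.34387281, -0.62589857,  0.77177103]), 'ft_torque': array([-0.00018358,  0.00707515, -0.05341569]), 'grip_force': 0.0, 'grip_width': 1.0004880921011328}
```

View pics/scene0.png

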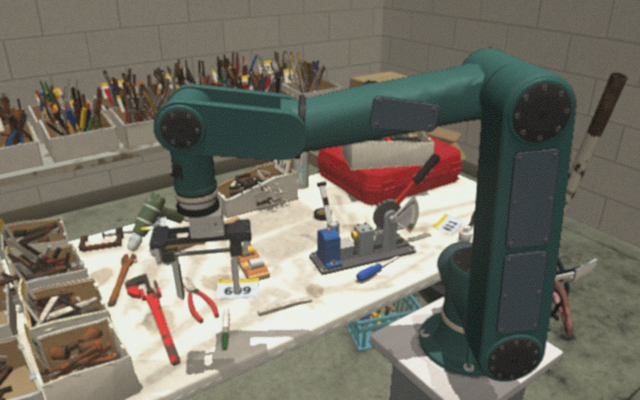

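View pics/top0.png

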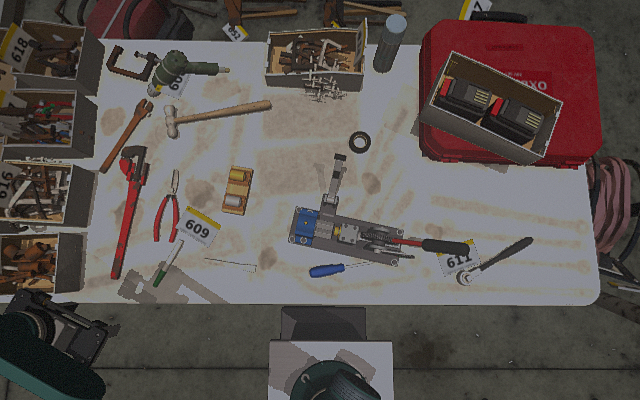

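The scene shows the arm over the bench, parts block and press. In the top view, the parts block is at (238,190) with the bush and sleeve. The press has its housing at (305,225), hinge arm up at (338,175) and handle at (445,247), and the tape roll is at (359,142).

Create h.py:
```python
import numpy as np, cv2
from rig import env, camrig
def ray(name,uv,P=None):
    P=P or camrig.camera_params(name); K=P["mtx"]; E=P["extrinsics"]
    uv=np.atleast_2d(np.float64(uv))
    d=cv2.undistortPoints(uv[:,None],K,np.array([P["k1"],0,0,0.]))[:,0]
    d=np.c_[d,np.ones(len(d))]@E[:3,:3]
    return -E[:3,:3].T@E[:3,3], d
def onplane(name,uv,z,P=None):
    o,d=ray(name,uv,P); return o+d*((z-o[2])/d[:,2])[:,None]
def proj(name,X,P=None):
    P=P or camrig.camera_params(name); E=P["extrinsics"]
    return cv2.projectPoints(np.float64(X).reshape(-1,1,3),cv2.Rodrigues(E[:3,:3])[0],E[:3,3],P["mtx"],np.array([P["k1"],0,0,0.]))[0][:,0]
def meet(o1,d1,o2,d2):
    A=np.c_[d1,-d2]; t=np.linalg.lstsq(A,o2-o1,rcond=None)[0]
    a,b=o1+t[0]*d1,o2+t[1]*d2; return (a+b)/2,np.linalg.norm(a-b)
```

Run:
```python
from h import *
im=cv2.imread("pics/top0.png")
c=im[150:275,215:475]; cv2.imwrite("pics/top_c.png",cv2.resize(c,None,fx=3,fy=3,interpolation=cv2.INTER_CUBIC))
hsv=cv2.cvtColor(im,cv2.COLOR_BGR2HSV)
m=cv2.inRange(hsv,(105,120,60),(125,255,255))
for c in cv2.findContours(m,0,2)[0]:
    if cv2.contourArea(c)>60: print("blue",cv2.minAreaRect(c))
r=cv2.inRange(hsv,(8,70,60),(28,255,255)); r[:,:215]=0;r[:,262:]=0;r[:155]=0;r[225:]=0
for c in cv2.findContours(r,0,2)[0]:
    if cv2.contourArea(c)>20: print("wood",cv2.minAreaRect(c),cv2.boundingRect(c))
```

```text
blue ((326.6346130371094, 269.6730651855469), (9.805806159973145, 34.3203239440918), 78.69007110595703)
blue ((305.9312438964844, 222.3025665283203), (17.906984329223633, 26.062639236450195), 12.804265022277832)
wood ((236.46827697753906, 189.81463623046875), (22.349769592285156, 47.49326705932617), 12.094758033752441) (222, 166, 31, 49)
```

View pics/top_c.png

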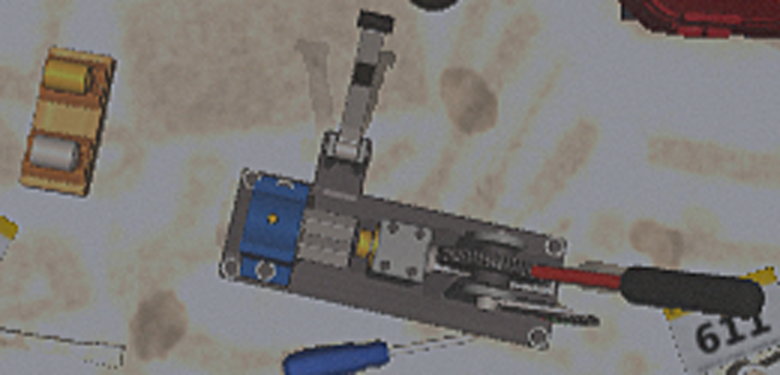

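Run:
```python
from h import *
f=lambda x,y:(215+(x+.5)/3-.5,150+(y+.5)/3-.5)
np.set_printoptions(precision=4,suppress=True)
print("bush",onplane("top",[f(45,71),f(91,76),f(68,73)],.040))
print("sleeve",onplane("top",f(55,152),.040))
print("housing top corners",onplane("top",[f(253,176),f(307,186),f(292,284),f(240,272)],.105))
print("nose",onplane("top",f(360,243),.075)); print("knob z.14",onplane("top",f(375,20),.17))
print("handle ends",onplane("top",[f(625,285),f(755,297)],.24),onplane("top",f(690,291),.24))
P=camrig.camera_params("wrist");E=P["extrinsics"];o=-E[:3,:3].T@E[:3,3]
s=env.observe();R=s["tcp_rot"];print("wristcam in tcp",R.T@(o-s["tcp_pos"]),R.T@E[:3,:3].T, P["mtx"][0],P["k1"])
P=camrig.camera_params("top");E=P["extrinsics"];print("topcam",-E[:3,:3].T@E[:3,3])
```

```text
bush [[0.5836 0.2738 0.04  ]
 [0.5795 0.2327 0.04  ]
 [0.582  0.2533 0.04  ]]
sleeve [[0.5104 0.2613 0.04  ]]
housing top corners [[0.4811 0.0845 0.105 ]
 [0.4732 0.04   0.105 ]
 [0.393  0.0515 0.105 ]
 [0.4023 0.0938 0.105 ]]
nose [[ 0.4294 -0.0055  0.075 ]]
knob z.14 [[ 0.5968 -0.0119  0.17  ]]
handle ends [[ 0.3865 -0.1814  0.24  ]
 [ 0.3788 -0.2726  0.24  ]] [[ 0.3827 -0.227   0.24  ]]
wristcam in tcp [0.0838 0.0007 0.0208] [[ 0.0006 -0.9575 -0.2885]
 [ 1.      0.0009 -0.0011]
 [ 0.0013 -0.2885  0.9575]] [275.7416   0.     315.3017] -0.04872421095737498
topcam [0.3401 0.0518 1.0555]
```

In the crop, the bush is at (68,73) on the block, the sleeve at (55,152), the vee at (330,237), the nose at (365,243) and the knob at (375,20). Next I'll move over the bush and look with the wrist camera.

The manual's scale: turns go in shares of 120 degrees. Converting my numbers, 1.345 rad / 2.0944 = 0.6422.

Request:
send_path(segments=[[-0.053, -0.01, 0, 0.0802, 1], [-0.106, -0.02, 0, 0.1604, 1], [-0.159, -0.03, 0, 0.2406, 1], [-0.212, -0.04, 0, 0.3209, 1], [-0.265, -0.05, 0, 0.4011, 1], [-0.318, -0.06, 0.01, 0.4822, 1], [-0.371, -0.068, 0.02, 0.562, 1], [-0.421, -0.076, 0.02, 0.6422, 1], [-0.421, -0.076, 0.02, 0.6422, 1], [-0.421, -0.076, 0.02, 0.6422, 1]])

```text
time: 1.35
tcp_pos: [0.5813, 0.2527, 0.3841]
tcp_rot: [[0.207, 0.978, -0.002], [0.978, -0.207, 0.0], [-0.0, -0.002, -1.0]]
contact_force: [0.2, 0.2, -0.1]
grip_width: 1.002
grip_force: 0.0
```

Run:
```python
from h import *
P=camrig.camera_params("wrist"); im=camrig.grab_frame("wrist")[:,:,::-1].copy(); cv2.imwrite("pics/w1.png",im)
np.save("w1.npy",np.vstack([P["extrinsics"]])); 
t=camrig.grab_frame("top")[:,:,::-1].copy(); cv2.imwrite("pics/top1.png",t)
print(proj("wrist",[.582,.253,.038],P), proj("wrist",[.43,.02,.075],P))
```

```text
[[315.66542693 187.15444196]] [[243.45519971 373.87500232]]
```

View pics/w1.png

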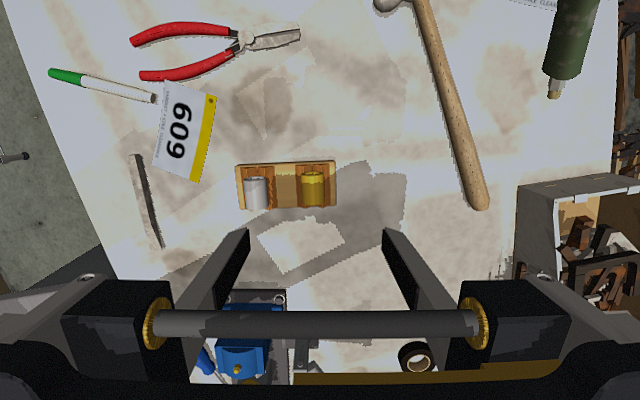

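The bush is at (313,188) and the sleeve at (256,192), with the block nearly square to the image. That fits the first estimate, so I'll refine the bush with a colour mask.

Run:
```python
from h import *
np.set_printoptions(precision=4,suppress=True)
P=camrig.camera_params("wrist"); P["extrinsics"]=np.load("w1.npy")
im=cv2.imread("pics/w1.png"); hsv=cv2.cvtColor(im,cv2.COLOR_BGR2HSV)
print(hsv[190,312],hsv[178,312],hsv[190,282],hsv[204,312],hsv[190,330])
m=cv2.inRange(hsv,(22,160,60),(32,255,255)); m[:150]=0;m[225:]=0;m[:,:225]=0;m[:,350:]=0
c=max(cv2.findContours(m,0,2)[0],key=cv2.contourArea); x,y,w,h=cv2.boundingRect(c); print("bush",x,y,w,h,cv2.minAreaRect(c))
print(onplane("wrist",[[x-.5,y+h/2],[x+w-.5,y+h/2]],.038,P))
print(onplane("wrist",[[x+w/2,y+9],[x+w/2,y+h-.5]],.052,P))
wd=cv2.inRange(hsv,(8,70,60),(32,255,255)); wd[:150]=0;wd[225:]=0;wd[:,:225]=0;wd[:,350:]=0
c=max(cv2.findContours(wd,0,2)[0],key=cv2.contourArea); r=cv2.minAreaRect(c);print("block",r)
print(onplane("wrist",cv2.boxPoints(r),.018,P))
b=cv2.resize(im[150:220,225:345],None,fx=6,fy=6,interpolation=cv2.INTER_CUBIC); cv2.imwrite("pics/w1c.png",b)
```

```text
[ 22 203 147] [ 30 170 180] [ 18 137 134] [ 22 198 142] [ 19 143 107]
bush 301 171 23 34 ((312.3852844238281, 187.50881958007812), (32.979496002197266, 22.01189613342285), 85.60128784179688)
[[0.5637 0.2558 0.038 ]
 [0.5911 0.25   0.038 ]]
[[0.5809 0.2657 0.052 ]
 [0.5747 0.2365 0.052 ]]
block ((285.613525390625, 185.22442626953125), (47.12577438354492, 100.2047119140625), 87.61405944824219)
[[0.4866 0.2991 0.018 ]
 [0.6117 0.278  0.018 ]
 [0.6026 0.2162 0.018 ]
 [0.471  0.2377 0.018 ]]
```

View pics/w1c.png

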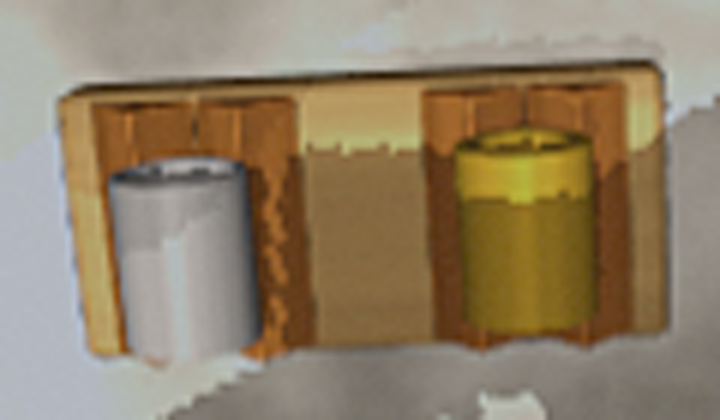

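The bush centre comes out at about (0.578, 0.253), and its measured length of 36 mm checks. Block yaw is about -9.4°. I'll narrow the fingers so they miss the sleeve, then descend and grip.

In the tool's units: -0.044 rad / 2.0944 = -0.021.

Request:
send_path(segments=[[0, -0.003, 0.03, -0.021, 0.5], [0, -0.003, 0.08, -0.021, 0.5], [0, -0.003, 0.12, -0.021, 0.5], [0, -0.003, 0.145, -0.021, 0.5], [0, -0.003, 0.153, -0.021, 0.5], [0, -0.003, 0.153, -0.021, 0.5], [0, -0.003, 0.153, -0.021, 0], [0, -0.003, 0.153, -0.021, 0], [0, -0.003, 0.153, -0.021, 0], [0, -0.003, 0.153, -0.021, 0], [0, -0.003, 0.153, -0.021, 0], [0, -0.003, 0.153, -0.021, 0]], clamp_n=20)

```text
time: 2.95
tcp_pos: [0.5778, 0.2537, 0.2333]
tcp_rot: [[0.164, 0.986, -0.002], [0.986, -0.164, 0.002], [0.001, -0.002, -1.0]]
contact_force: [-5.0, 0.4, 4.7]
grip_width: 0.291
grip_force: 20.0
```

Request:
send_path(segments=[[0, 0, -0.03, 0, 0], [0, 0, -0.08, 0, 0], [0, 0, -0.14, 0, 0], [-0.02, -0.01, -0.195, 0, 0], [-0.07, -0.025, -0.217, 0, 0], [-0.125, -0.045, -0.217, 0, 0], [-0.18, -0.065, -0.217, 0, 0], [-0.235, -0.085, -0.217, 0, 0], [-0.27, -0.098, -0.217, 0, 0], [-0.285, -0.103, -0.217, 0, 0], [-0.285, -0.103, -0.217, 0, 0], [-0.285, -0.103, -0.217, 0, 0]])

```text
time: 4.45
tcp_pos: [0.4307, -0.0104, 0.4487]
tcp_rot: [[0.163, 0.987, 0.0], [0.987, -0.163, 0.001], [0.001, 0.0, -1.0]]
contact_force: [-0.5, 0.4, -1.1]
grip_width: 0.291
grip_force: 20.0
```

Run:
```python
from h import *
P=camrig.camera_params("wrist"); im=camrig.grab_frame("wrist")[:,:,::-1].copy(); cv2.imwrite("pics/w2.png",im)
np.save("w2.npy",P["extrinsics"])
```

```text
(no output)
```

View pics/w2.png

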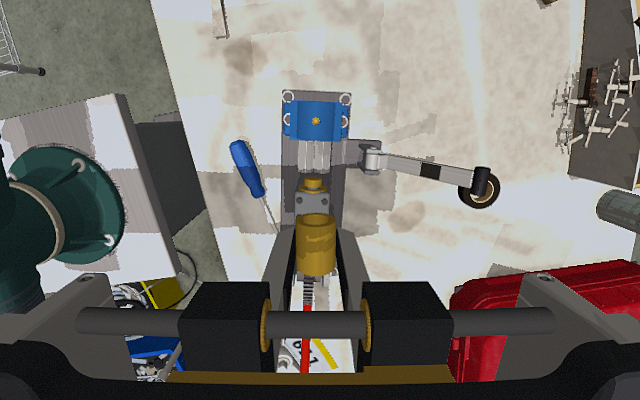

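The wrist view shows the housing at (317,120), the vee at (315,157) and the brass nose at (314,184). The strap runs from the hinge (368,155) to the knob at (487,182), and the bush is held at (318,240). I'll crop this to measure it.

Run:
```python
from h import *
im=cv2.imread("pics/w2.png")
cv2.imwrite("pics/w2c.png",cv2.resize(im[85:205,270:400],None,fx=5,fy=5,interpolation=cv2.INTER_CUBIC))
hsv=cv2.cvtColor(im,cv2.COLOR_BGR2HSV)
m=cv2.inRange(hsv,(100,120,50),(125,255,255)); m[:90]=0;m[150:]=0;m[:,:275]=0;m[:,355:]=0
for y in range(98,146,4):
    x=np.flatnonzero(m[y]); print(y,(x.min(),x.max(),hsv[y,315]) if len(x) else None)
y=np.flatnonzero(m[:,300]);print(y.min(),y.max()); print(hsv[98:146:2,300].tolist())
```

```text
98 None
102 (np.int64(291), np.int64(338), array([106, 195, 165], dtype=uint8))
106 (np.int64(284), np.int64(347), array([105, 189, 163], dtype=uint8))
110 (np.int64(284), np.int64(347), array([106, 188, 164], dtype=uint8))
114 (np.int64(284), np.int64(347), array([106, 184, 166], dtype=uint8))
118 (np.int64(290), np.int64(341), array([ 22, 213, 189], dtype=uint8))
122 (np.int64(290), np.int64(340), array([ 23, 200, 193], dtype=uint8))
126 (np.int64(284), np.int64(340), array([106, 189, 167], dtype=uint8))
130 (np.int64(284), np.int64(346), array([105, 183, 164], dtype=uint8))
134 (np.int64(285), np.int64(346), array([106, 188, 161], dtype=uint8))
138 (np.int64(290), np.int64(340), array([106, 189, 162], dtype=uint8))
142 None
101 139
[[0, 14, 113], [109, 116, 150], [105, 193, 136], [105, 193, 139], [106, 199, 136], [106, 181, 137], [105, 193, 136], [106, 190, 137], [106, 192, 138], [106, 185, 139], [106, 188, 140], [106, 186, 141], [106, 187, 139], [106, 185, 139], [107, 181, 142], [106, 188, 140], [106, 185, 143], [106, 189, 142], [106, 187, 142], [105, 195, 140], [105, 201, 141], [110, 70, 164], [15, 15, 170], [11, 12, 170]]
```

View pics/w2c.png

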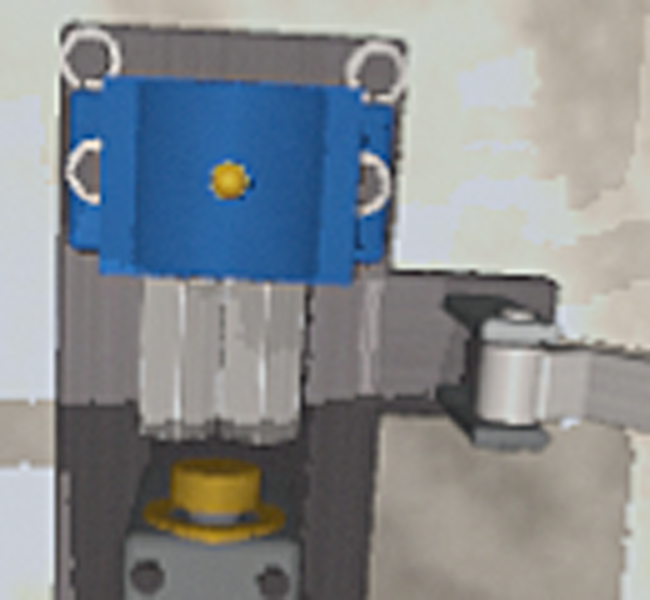

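Run:
```python
from h import *
np.set_printoptions(precision=4,suppress=True)
P=camrig.camera_params("wrist"); P["extrinsics"]=np.load("w2.npy")
f=lambda x,y:(270+(x+.5)/5-.5,85+(y+.5)/5-.5)
q=lambda pts,z:onplane("wrist",[f(*p) for p in pts],z,P)
H=q([(100,273),(352,284),(103,80),(362,90)],.105); print(H, np.linalg.norm(H[0]-H[1]),np.linalg.norm(H[0]-H[2]))
d=H[1]-H[0]; e=(H[2]+H[3]-H[0]-H[1]); print("yaw",np.arctan2(d[1],d[0]),np.arctan2(-e[0],e[1]))
B=q([(62,22),(405,38),(57,590),(372,590)],.0); print("base",B)
V=q([(140,432),(303,437),(180,432),(262,437),(140,282),(303,290)],.066); print("vee",V)
yaw=-0.165
R=np.array([[np.cos(yaw),-np.sin(yaw)],[np.sin(yaw),np.cos(yaw)]])
print("c from housing",(H[0]+H[1])[:2]/2-R@[0,.024])
print("c from vee",(V[0]+V[1])[:2]/2-R@[0,-.022])
N=q([(217,460)],.087); print("nose",N, N[0,:2]-R@[0,-.026])
O=q([(228,182)],.108)[0,:2]; print("oiler",O, O-R@[0,.0465])
kn=[(487,182)]; 
# cradle to top & back-check in top view
```

```text
[[0.4118 0.0519 0.105 ]
 [0.4687 0.04   0.105 ]
 [0.4204 0.0934 0.105 ]
 [0.4769 0.082  0.105 ]] 0.058174017482224484 0.04239571550356973
yaw -0.2063751316192459 -0.1976995561809985
base [[ 0.4034  0.1179  0.    ]
 [ 0.5016  0.0972  0.    ]
 [ 0.3678 -0.0526  0.    ]
 [ 0.4692 -0.0693  0.    ]]
vee [[ 0.4104  0.0066  0.066 ]
 [ 0.4531 -0.0018  0.066 ]
 [ 0.4209  0.0049  0.066 ]
 [ 0.4423 -0.      0.066 ]
 [ 0.4175  0.0454  0.066 ]
 [ 0.4588  0.0365  0.066 ]]
c from housing [0.4363 0.0223]
c from vee [0.4353 0.0241]
nose [[0.4303 0.0003 0.087 ]] [0.4346 0.0259]
oiler [0.4442 0.0672] [0.4366 0.0213]
```

Yaw is about -0.198 and the cradle point about (0.4355, 0.0225); the housing, vee and oiler agree to about 2 mm. I'll move over the cradle and stop about 6 mm above seat.

In the tool's units: 0.034 rad / 2.0944 = 0.0162.

Request:
send_path(segments=[[0.0317, -0.0007, 0.04, 0.0162, 0], [0.0317, -0.0007, 0.09, 0.0162, 0], [0.0317, -0.0007, 0.13, 0.0162, 0], [0.0317, -0.0007, 0.16, 0.0162, 0], [0.0317, -0.0007, 0.172, 0.0162, 0], [0.0317, -0.0007, 0.172, 0.0162, 0], [0.0317, -0.0007, 0.172, 0.0162, 0]])

```text
time: 5.38
tcp_pos: [0.4354, 0.0205, 0.2783]
tcp_rot: [[0.197, 0.98, 0.003], [0.98, -0.197, -0.0], [0.001, 0.003, -1.0]]
contact_force: [0.1, -0.5, -0.5]
grip_width: 0.291
grip_force: 20.0
```

Run:
```python
from h import *
P=camrig.camera_params("wrist"); im=camrig.grab_frame("wrist")[:,:,::-1].copy()
cv2.imwrite("pics/w3.png",cv2.resize(im[120:300,220:480],None,fx=3,fy=3,interpolation=cv2.INTER_CUBIC))
np.save("w3.npy",P["extrinsics"])
# knob angle from w2 
P["extrinsics"]=np.load("w2.npy"); o,d=ray("wrist",[[487,182]],P); d=d[0]
ex=np.array([np.cos(.198),-np.sin(.198),0]);ey=np.array([np.sin(.198),np.cos(.198),0]);c=np.array([.4355,.0225,.075])
t=((c-o)@ey)/(d@ey); X=o+t*d-c; print("knob x,z",X@ex,X[2])
best=min(np.linspace(1.8,2.6,161),key=lambda k:abs(X@ex-(.075-.128*np.cos(k)+.0205*np.sin(k)))+abs(X[2]-(.128*np.sin(k)+.0205*np.cos(k)))); print(best)
for k in (2.0,2.1,2.2,2.3,2.4):
    p=c+ex*(.075-.128*np.cos(k)+.0205*np.sin(k))+np.array([0,0,.128*np.sin(k)+.0205*np.cos(k)]); print(k,p,proj("wrist",p,P),proj("top",p))
```

```text
knob x,z 0.15842954009002472 0.11218726555703619
2.11
2.0 [ 0.57953711 -0.00639798  0.18285906] [[472.36702974 180.43880301]] [[337.70786617 161.93283857]]
2.1 [ 0.58974244 -0.00844546  0.17514145] [[478.50360761 178.99977701]] [[338.34992556 158.61733094]]
2.2 [ 0.59914137 -0.01033116  0.16642327] [[482.88916773 177.39193704]] [[338.88273173 155.8144759 ]]
2.3 [ 0.60763999 -0.01203622  0.15679161] [[485.61230022 175.66039184]] [[339.30336052 153.54171537]]
2.4 [ 0.61515337 -0.01354362  0.14634272] [[486.79394866 173.8467346 ]] [[339.61073406 151.8075387 ]]
```

View pics/w3.png

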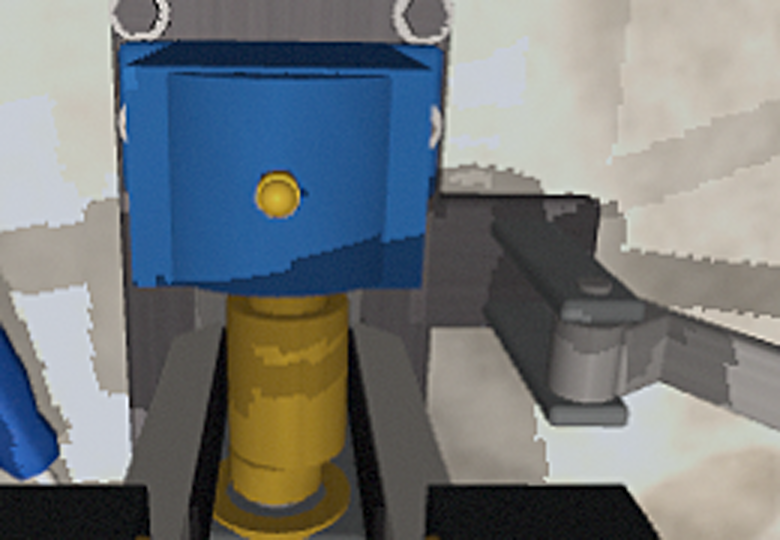

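The bush hangs between nose and housing. Its centreline is at crop x 289, while the housing, oiler and nose are at about 279, so it needs about 1.7 mm in -x. Now the axial position.

Run:
```python
from h import *
np.set_printoptions(precision=4,suppress=True)
P=camrig.camera_params("wrist"); P["extrinsics"]=np.load("w3.npy")
f=lambda x,y:(220+(x+.5)/3-.5,120+(y+.5)/3-.5)
q=lambda p,z:onplane("wrist",[f(*p)],z,P)[0]
ex=np.array([np.cos(.198),-np.sin(.198),0]);ey=np.array([np.sin(.198),np.cos(.198),0]);c=np.array([.4355,.0225,.075])
for n,p,z in (("far rim",(289,318),.097),("near rim",(289,467),.097),("side L",(228,380),.083),("side R",(350,380),.083),("face",(278,290),.105),("oiler",(279,195),.108),("nose",(280,503),.087)):
    X=q(p,z)-c; print(n,X@ex,X@ey)
```

```text
far rim 0.0021329191918149325 0.016531076748759782
near rim 0.0021603044599592053 -0.019223398742747744
side L -0.011998229707345622 -0.004853689697249425
side R 0.01643569298219105 -0.004888965023870744
face -7.359601335794365e-05 0.025784872084986827
oiler 0.00019893908371047125 0.04575335756025731
nose 6.063359344754028e-05 -0.035545715825485706
```

Request:
send_path(segments=[[0.002, -0.002, 0.003, 0, 0], [0.002, -0.002, 0.006, 0, 0], [0.002, -0.002, 0.0085, 0, 0], [0.002, -0.002, 0.0085, 0, 0], [0.002, -0.002, 0.0085, 0, 0]])

```text
time: 6.05
tcp_pos: [0.4335, 0.0227, 0.2702]
tcp_rot: [[0.198, 0.98, 0.003], [0.98, -0.198, 0.0], [0.001, 0.002, -1.0]]
contact_force: [-2.1, 0.3, 8.4]
grip_width: 0.292
grip_force: 20.0
```

The bush is seated, with 8 N up on the wrist. I'll release, rise straight up, and check that the bush stayed.

Request:
send_path(segments=[[0, 0, 0, 0, 0.5], [0, 0, 0, 0, 0.5], [0, 0, 0, 0, 0.5], [0, 0, -0.01, 0, 0.5], [0, 0, -0.03, 0, 0.5], [0, 0, -0.07, 0, 0.5], [0, 0, -0.12, 0, 0.5], [0, 0, -0.15, 0, 0.5], [0, 0, -0.15, 0, 0], [0, 0, -0.15, 0, 0]])

```text
time: 7.3
tcp_pos: [0.4329, 0.0227, 0.417]
tcp_rot: [[0.198, 0.98, -0.002], [0.98, -0.198, 0.0], [-0.0, -0.002, -1.0]]
contact_force: [-0.3, -0.6, -1.3]
grip_width: 0.323
grip_force: 0.0
```

Run:
```python
from h import *
np.set_printoptions(precision=4,suppress=True)
P=camrig.camera_params("wrist"); im=camrig.grab_frame("wrist")[:,:,::-1].copy(); np.save("w4.npy",P["extrinsics"]); cv2.imwrite("pics/w4.png",im)
ex=np.array([np.cos(.198),-np.sin(.198),0]);ey=np.array([np.sin(.198),np.cos(.198),0]);c=np.array([.4355,.0225,.075])
hsv=cv2.cvtColor(im,cv2.COLOR_BGR2HSV); m=cv2.inRange(hsv,(18,140,50),(34,255,255))
for k in cv2.findContours(m,0,2)[0]:
    if cv2.contourArea(k)>25:
        x,y,w,h=cv2.boundingRect(k); 
        if 270<x<360 and y<300: print((x,y,w,h),[((X-c)@ex,(X-c)@ey) for X in onplane("wrist",[(x-.5,y+h/2),(x+w-.5,y+h/2)],.075,P)],[(X-c)@ey for X in onplane("wrist",[(x+w/2,y-.5),(x+w/2,y+h-.5)],.089,P)])
# knob: dark blob
m=cv2.inRange(hsv,(0,0,0),(180,255,55)); m[:,:430]=0; m[:130]=0; m[230:]=0
for k in cv2.findContours(m,0,2)[0]:
    if cv2.contourArea(k)>60: print("dark",cv2.boundingRect(k),cv2.minAreaRect(k))
for k in (2.0,2.2,2.4):
    p=c+ex*(.075-.128*np.cos(k)+.0205*np.sin(k))+np.array([0,0,.128*np.sin(k)+.0205*np.cos(k)]); print(k,proj("wrist",p,P))
```

```text
(302, 174, 30, 53) [(np.float64(-0.01926129182147716), np.float64(-0.015649900631111106)), (np.float64(0.017354031650850536), np.float64(-0.015639559097047163))] [np.float64(0.020804328918389015), np.float64(-0.04401720303067737)]
(314, 150, 7, 7) [(np.float64(-0.00448254272679743), np.float64(0.04155340719411638)), (np.float64(0.0036490266910265794), np.float64(0.04155320138270963))] [np.float64(0.047856678959040604), np.float64(0.04009794667840265)]
dark (432, 194, 23, 20) ((442.6153869628906, 203.57693481445312), (23.06662368774414, 14.296045303344727), 15.255118370056152)
dark (472, 190, 42, 40) ((492.5, 209.5), (39.0, 41.0), 90.0)
2.0 [[491.473 220.882]]
2.2 [[501.838  214.1119]]
2.4 [[504.8657 206.9869]]
```

Run:
```python
from h import *
im=cv2.imread("pics/w4.png"); hsv=cv2.cvtColor(im,cv2.COLOR_BGR2HSV); m=cv2.inRange(hsv,(18,140,50),(34,255,255))
print([(y,int(np.flatnonzero(m[y,290:345]).min())+290,int(np.flatnonzero(m[y,290:345]).max())+290) for y in range(174,228,3)])
```

```text
[(174, 306, 327), (177, 306, 327), (180, 306, 327), (183, 306, 327), (186, 306, 327), (189, 306, 327), (192, 306, 327), (195, 306, 327), (198, 306, 327), (201, 306, 327), (204, 307, 326), (207, 315, 318), (210, 307, 325), (213, 307, 325), (216, 304, 328), (219, 302, 331), (222, 303, 330), (225, 309, 323)]
```

Request:
send_path(segments=[[0, 0.05, -0.005, 0, 0], [0, 0.11, -0.005, 0, 0], [0, 0.17, -0.005, 0, 0], [0, 0.205, -0.005, 0, 0], [0, 0.214, 0.02, 0, 0], [0, 0.214, 0.07, 0, 0], [0, 0.214, 0.085, 0, 0], [0, 0.214, 0.085, 0, 0]], clamp_n=20)

```text
time: 8.35
tcp_pos: [0.6425, -0.0195, 0.3309]
tcp_rot: [[0.198, 0.98, -0.005], [0.98, -0.198, 0.001], [-0.0, -0.005, -1.0]]
contact_force: [0.5, 0.9, 0.1]
grip_width: 0.004
grip_force: 0.0
```

The bush lies straight in the vee (columns 306–327, centred on the nose) with clearance to the nose. Next I'll push the keeper over with the closed fingertips.

Request:
send_path(segments=[[0, -0.019, -0.018, 0, 0], [0, -0.036, -0.033, 0, 0], [0, -0.053, -0.044, 0, 0], [0, -0.069, -0.053, 0, 0], [0, -0.089, -0.059, 0, 0], [0, -0.108, -0.062, 0, 0]])

```text
time: 9.1
tcp_pos: [0.5361, 0.002, 0.3973]
tcp_rot: [[0.198, 0.98, 0.003], [0.98, -0.198, -0.0], [0.0, 0.003, -1.0]]
contact_force: [0.5, 0.4, -0.3]
grip_width: -0.0
grip_force: 0.0
```

Request:
send_path(segments=[[0, -0.02, 0, 0, 0], [0, -0.039, 0.001, 0, 0], [0, -0.058, 0, 0, 0], [0, -0.077, 0.001, 0, 0], [0, -0.077, 0.001, 0, 0]])

```text
time: 9.72
tcp_pos: [0.4606, 0.0172, 0.3957]
tcp_rot: [[0.197, 0.98, 0.003], [0.98, -0.197, -0.0], [0.0, 0.003, -1.0]]
contact_force: [0.6, -0.2, 0.3]
grip_width: 0.007
grip_force: 0.0
```

Run:
```python
from h import *
for n in("scene","top","wrist"): cv2.imwrite(f"pics/k1{n}.png",camrig.grab_frame(n)[:,:,::-1])
a=cv2.imread("pics/k1scene.png")[170:290,290:450]; b=cv2.imread("pics/k1wrist.png")[100:300,200:440]
cv2.imwrite("pics/k1.png",np.hstack([cv2.resize(a,(480,360),interpolation=2),cv2.resize(b,(320,267)) if 0 else cv2.resize(b,(320,360),interpolation=2)]))
```

```text
(no output)
```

View pics/k1.png

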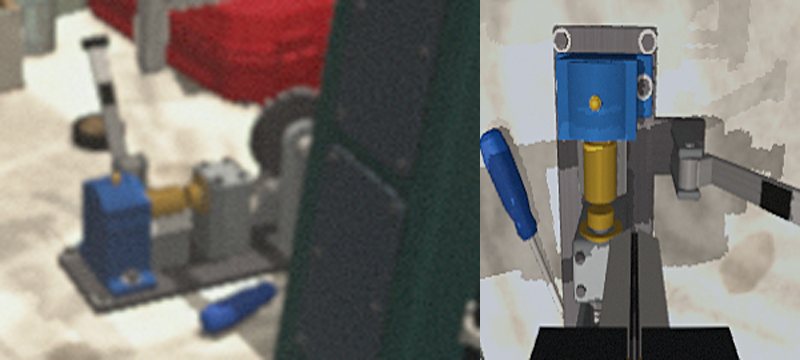

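The bush lies well in the vee behind the nose, but the strap is still leaning back: knob at about (322,184) in the scene frame. My push went past it, so I'll triangulate the knob.

Run:
```python
from h import *
np.set_printoptions(precision=4,suppress=True)
ex=np.array([np.cos(.198),-np.sin(.198),0]);ey=np.array([np.sin(.198),np.cos(.198),0]);c=np.array([.4340,.0232,.075])
def blobs(f,x0,x1,y0,y1,th):
    g=cv2.imread(f); m=np.zeros(g.shape[:2],np.uint8); m[y0:y1,x0:x1]=(g.max(2)[y0:y1,x0:x1]<th)*255
    n,l,s,ce=cv2.connectedComponentsWithStats(m); return [(s[i].tolist(),ce[i].round(1).tolist()) for i in range(1,n) if s[i,4]>12]
for f,b in (("scene0",(305,345,175,215)),("k1scene",(305,345,175,225)),("top0",(325,350,145,180)),("k1top",(325,350,145,200)),("k1wrist",(400,560,100,260))):
    print(f,blobs(f"pics/{f}.png",*b,60))
for k in (1.9,2.0,2.1,2.2,2.3,2.4):
    p=c+ex*(.075-.128*np.cos(k)+.0205*np.sin(k))+np.array([0,0,.128*np.sin(k)+.0205*np.cos(k)]); print(k,p,proj("scene",p),proj("top",p),proj("wrist",p))
```

```text
scene0 []
k1scene [([315, 212, 10, 8, 37], [319.2, 216.4])]
top0 [([334, 154, 12, 7, 60], [339.8, 156.8]), ([332, 171, 8, 8, 44], [335.7, 174.4])]
k1top [([325, 145, 25, 3, 32], [337.9, 146.0]), ([325, 197, 20, 3, 36], [333.3, 198.4])]
k1wrist [([458, 194, 45, 52, 1248], [480.9, 217.2]), ([410, 200, 24, 22, 361], [421.4, 210.5])]
1.9 [ 0.5671 -0.0035  0.1895] [[323.6373 181.6745]] [[336.6596 166.3609]] [[458.4997 234.815 ]]
2.0 [ 0.578  -0.0057  0.1829] [[322.1215 182.3059]] [[337.4091 162.5524]] [[468.3835 231.0974]]
2.1 [ 0.5882 -0.0077  0.1751] [[320.7254 183.3508]] [[338.0545 159.2293]] [[475.9991 227.0865]]
2.2 [ 0.5976 -0.0096  0.1664] [[319.4596 184.7895]] [[338.5908 156.4187]] [[481.4218 222.9023]]
2.3 [ 0.6061 -0.0113  0.1568] [[318.3327 186.5995]] [[339.0151 154.138 ]] [[484.7901 218.6499]]
2.4 [ 0.6137 -0.0128  0.1463] [[317.352  188.7562]] [[339.3261 152.3959]] [[486.2828 214.4165]]
```

Initial k was about 2.19. The closed tips are thinner than I assumed, so my rising path went over the knob. I'll go back behind it and push at a constant low height.

Request:
send_path(segments=[[0, 0.02, -0.018, 0, 0], [0, 0.08, -0.018, 0, 0], [0, 0.14, -0.018, 0, 0], [0, 0.18, -0.018, 0, 0], [0, 0.19, -0.01, 0, 0], [0, 0.19, 0.03, 0, 0], [0, 0.19, 0.052, 0, 0], [0, 0.19, 0.052, 0, 0]])

```text
time: 10.88
tcp_pos: [0.6467, -0.0203, 0.3392]
tcp_rot: [[0.198, 0.98, -0.006], [0.98, -0.198, 0.001], [-0.0, -0.006, -1.0]]
contact_force: [0.1, -0.2, 1.1]
grip_width: 0.002
grip_force: 0.0
```

Request:
send_path(segments=[[0, -0.02, 0, 0, 0], [0, -0.04, 0, 0, 0], [0, -0.06, 0, 0, 0], [0, -0.08, 0, 0, 0], [0, -0.1, 0, 0, 0], [0, -0.12, 0, 0, 0], [0, -0.14, 0, 0, 0], [0, -0.155, 0, 0, 0], [0, -0.168, 0, 0, 0], [0, -0.168, 0, 0, 0]])

```text
time: 12.12
tcp_pos: [0.4824, 0.0128, 0.3427]
tcp_rot: [[0.197, 0.98, 0.001], [0.98, -0.197, 0.0], [0.0, 0.001, -1.0]]
contact_force: [0.6, -0.1, -0.1]
grip_width: 0.009
grip_force: 0.0
```

Run:
```python
from h import *
for n in("scene","wrist"): cv2.imwrite(f"pics/k2{n}.png",camrig.grab_frame(n)[:,:,::-1])
np.set_printoptions(precision=1,suppress=True)
ex=np.array([np.cos(.198),-np.sin(.198),0]);c=np.array([.4340,.0232,.075])
g=cv2.imread("pics/k2scene.png")
for k in (1.2,1.0,.9,.8,.7,.6):
    p=c+ex*(.075-.128*np.cos(k)+.0205*np.sin(k))+np.array([0,0,.128*np.sin(k)+.0205*np.cos(k)]); a=proj("scene",p)[0];b=proj("wrist",p)[0]; print(k,a,b,g[int(a[1]+.5),int(a[0]+.5)])
g2=cv2.imread("pics/k2wrist.png")
for n,gg,(x0,x1,y0,y1) in(("scene",g,(290,400,150,250)),("wrist",g2,(250,400,150,330))):
    m=np.zeros(gg.shape[:2],np.uint8); m[y0:y1,x0:x1]=(gg.max(2)[y0:y1,x0:x1]<50)*255
    N,l,s,ce=cv2.connectedComponentsWithStats(m); print(n,[(s[i].tolist(),ce[i].round(1).tolist()) for i in range(1,N) if s[i,4]>20])
```

```text
1.2 [336.4 189.7] [308.4 288.9] [104 111 118]
1.0 [340.1 195.8] [262.8 279.8] [117 129 133]
0.9 [341.9 199.5] [243.8 273.8] [164 183 193]
0.8 [343.6 203.4] [228.  267.1] [35 41 43]
0.7 [345.1 207.6] [215.3 260.1] [218 235 237]
0.6 [346.6 212.1] [205.7 253. ] [207 226 234]
scene [([315, 155, 12, 7, 29], [321.8, 157.3]), ([332, 167, 22, 11, 71], [342.0, 173.3]), ([324, 168, 7, 9, 41], [326.8, 171.6]), ([315, 214, 13, 5, 26], [321.2, 216.7])]
wrist [([293, 150, 5, 40, 106], [294.6, 166.5]), ([316, 173, 43, 8, 72], [340.6, 173.7]), ([282, 225, 26, 10, 48], [293.0, 229.8]), ([312, 229, 8, 91, 418], [315.3, 270.6]), ([250, 260, 61, 70, 2956], [279.7, 304.4]), ([321, 282, 79, 48, 3555], [358.3, 306.2])]
```

Run:
```python
from h import *
a=cv2.imread("pics/k1scene.png",0).astype(int);b=cv2.imread("pics/k2scene.png",0)
print("old knob",a[180:190,316:330].min(1),b[180:190,316:330].min(1))
for y in range(186,236,2): print(y,' '.join(f"{v//10:2d}" for v in b[y,316:366]))
```

```text
old knob [108 162  94  52  37  58 114 164 172 172] [105 166 213 228 230 233 232 225 218 217]
186 23 23 23 23 23 23 23 23 23 23 23 23 23 23 22 20 14 10  9 10 10 11 11 11 10 10 10 11 11 11 11 11 11 11 11 11 10 10 10  9  9  8  8  7  7  7  6  6  6  6
188 23 23 23 23 23 23 23 23 22 22 21 21 21 22 21 19 14  9  9 10 11 12 12 11 11 11 11 10 10 10  9  9  8  8  8  6  6  5  6  5  5  5  5  5  6  6  5  6  6  6
190 23 23 23 23 23 23 23 23 22 22 22 22 22 22 22 20 14 10  9 10 11 11 11 11 12 14 15 14 11  8  5  5  6  6  5  5  5  5  5  4  5  4  5  5  5  5  5  6  6  6
192 23 23 23 23 23 23 23 23 23 22 22 22 22 22 22 20 14  9  9 10 11 11 11 11 12 16 19 19 18 15 12  8  6  5  6  5  6  6  6  5  6  5  5  5  5  4  5  5  6  5
194 23 23 23 23 23 23 23 23 22 22 22 22 22 22 22 19 14 10  9 10 11 11 11 12 13 16 20 21 20 20 18 15 11  8  7  6  5  5  6  6  5  6  6  6  5  5  5  5  5  5
196 23 23 23 23 23 23 23 22 22 22 22 22 22 22 22 19 13 10  9 10 11 11 11 11 12 16 20 21 21 21 20 19 15 11  9  8  8  7  6  5  5  5  6  6  5  6  5  6  5  5
198 23 23 23 23 23 23 23 23 22 22 22 22 22 22 22 20 14  9  9 10 11 12 11 11 12 16 2
[... 2142 characters left out ...]
 10 16 20 20 19 18 17 18 18 18 18 18 18 17 16 15 13 14 14 13 13 15 16 17 17 17 17 17
228 20 20 20 19 19 19 18 17 16 15 14 12 13 13 10  9  8  9  9  9  8  7 10 17 21 21 20 19 19 19 20 20 19 19 18 18 17 15 11  8  9 10 11 13 15 16 15 14 15 17
230 19 16 14 12 11 10  9  9  9  8  9  9 10 10 10  8  9  8  9  8  8  7 11 16 20 22 22 21 21 19 16 16 15 15 15 17 16 14 10  8  8  8 10 10 11 12 10 10 13 15
232 19 13  7  5  6  7  8  9  9  9  9  9  9  8  9  9  9  9  9  9  8  8 10 14 16 16 16 16 15 13 12 12 11 12 11 10 10 11 13 12 10  8  8  9 10 13 12 12 12 11
234 18 12  6  5  5  6  7  8  9  9  9  9  9  9  9  9  9  9  8  9  8  9 10 12 12 12 13 12 12 13 12 13 13 13 12  9  8  9 12 12 11 10  8  8  9  9  9  9  9  9
```

Request:
send_path(segments=[[0, 0.003, -0.03, 0, 0], [0, 0.003, -0.07, 0, 0], [0, -0.015, -0.076, 0, 0], [0, -0.0295, -0.07, 0, 0], [0, -0.0295, -0.056, 0, 0], [0, -0.0465, -0.04, 0, 0], [0, -0.0605, -0.027, 0, 0], [0, -0.0725, -0.012, 0, 0], [0, -0.0845, 0.005, 0, 0], [0, -0.09, 0.023, 0, 0], [0, -0.0965, 0.036, 0, 0], [0, -0.0965, 0.036, 0, 0]])

```text
time: 13.72
tcp_pos: [0.3881, 0.0317, 0.3045]
tcp_rot: [[0.198, 0.98, -0.003], [0.98, -0.198, 0.0], [-0.0, -0.003, -1.0]]
contact_force: [1.3, 0.7, -0.1]
grip_width: 0.003
grip_force: 0.0
```

Run:
```python
from h import *
np.set_printoptions(precision=1,suppress=True)
s=env.observe(); ex=np.array([np.cos(.198),-np.sin(.198),0]);c=np.array([.4340,.0232,.075]); d=s["tcp_pos"]-c
print("tip x,z",d@ex*1e3,(d[2]-.199)*1e3)
for n in("scene","top","wrist"): cv2.imwrite(f"pics/k3{n}.png",camrig.grab_frame(n)[:,:,::-1])
for k in (0.8,.3,0): 
    p=c+ex*(.075-.128*np.cos(k)+.0205*np.sin(k))+np.array([0,0,.128*np.sin(k)+.0205*np.cos(k)]); print(k,proj("scene",p),proj("wrist",p))
b=cv2.imread("pics/k3scene.png",0)
for y in range(196,256,2): print(y,' '.join(f"{v//10:2d}" for v in b[y,324:380]))
```

```text
tip x,z -46.6763197891653 30.54581615472085
0.8 [[343.6 203.4]] [[414. 308.]]
0.3 [[349.9 226.1]] [[321.  256.5]]
0 [[351.5 240.1]] [[304.3 232.4]]
196 22 22 22 22 22 22 22 21 21 21 20 19 15 10  6  3  4  4  4  3  4  5  5  5  4  4  4  6  8  8  7  7  6  6  7  5  5  6  5  5  5  5  6  5  5  6  6  6  6  6  6  6  7  6  5  5
198 22 22 22 22 22 22 22 22 21 21 21 20 17 11  5  3  4  4  4  4  4  4  4  5  4  5  4  4  4  3  3  3  4  3  4  4  4  5  5  5  5  5  5  5  5  5  5  6  5  6  6  6  6  6  6  5
200 22 22 22 22 22 22 22 22 22 22 21 20 18 13  7  4  3  4  3  4  4  4  3  4  4  4  4  4  5  4  4  4  4  3  3  4  3  4  4  5  5  5  5  5  5  5  5  5  5  6  6  6  5  6  5  6
202 23 22 22 22 22 22 22 21 21 21 21 21 20 19 15 12  7  4  3  3  3  4  7  8  8  7  6  5  4  5  5  5  5  5  5  4  4  4  3  4  3  3  4  5  5  5  5  4  5  5  4  4  3  4  4  4
204 23 23 23 22 22 22 22 21 21 21 21 21 21 20 19 18 16 13  8  4  4  6  8  7 
[... 3695 characters left out ...]
  5  4  5  5
248  5  5  6  5  6  5  5  5  6  6  5  5  6  6  5  6  8  9  9  8  9  9  8  8  8  8  8  8  7  7  6  6  7  6  6  7  8  8  8  8  8  8  8  9  8  8  8  8  8  6  5  5  6  6  6  6
250  6  6  6  6  6  6  6  7  5  6  5  6  5  6  5  6  7  8  9  9  8  8  8  8  8  8  8  9  8  7  6  6  7  7  7  7  8  8  8  8  8  8  8  8  8  8  8  8  8  6  5  7  8  8  9  8
252  5  6  6  6  6  6  6  6  6  6  6  6  6  6  5  6  7  8  8  8  8  8  8  8  8  8  8  8  8  6  5  6  6  7  6  7  7  8  8  8  8  8  8  8  8  8  8  8  7  6  5  6  7  7  8  8
254  5  6  6  6  6  6  6  6  6  6  6  6  6  6  6  5  8  8  8  8  8  8  8  8  8  8  8  8  8  6  5  6  6  6  6  8  8  8  8  8  8  7  8  7  7  7  7  6  7  6  6  6  6  6  7  7
```

The dark knob is now at about (352,239.5) in the scene, and the shut position projects to (351.5,240.1), so the keeper is almost down. I'll press it home over the knob.

Request:
send_path(segments=[[0, -0.004, 0.003, 0, 0], [0, -0.005, 0.005, 0, 0], [0, -0.005, 0.007, 0, 0], [0, -0.005, 0.009, 0, 0], [0, -0.005, 0.009, 0, 0]])

```text
time: 14.5
tcp_pos: [0.3836, 0.0328, 0.301]
tcp_rot: [[0.198, 0.98, 0.002], [0.98, -0.198, -0.0], [0.0, 0.002, -1.0]]
contact_force: [-7.1, -0.3, 16.7]
grip_width: 0.002
grip_force: 8.7
```

Pressing 16.7 N with the tip at 27.0 mm, against a knob top of 27.5 mm when shut, means the keeper is fully shut. Next is the lever handle.

Request:
send_path(segments=[[0, 0, -0.03, 0, 0], [0, 0, -0.09, 0, 0.6], [0, 0, -0.15, 0, 0.6], [-0.03, 0.015, -0.2, 0, 0.6], [-0.08, 0.03, -0.21, 0, 0.6], [-0.14, 0.045, -0.21, 0, 0.6], [-0.2, 0.0513, -0.21, 0, 0.6], [-0.24, 0.0513, -0.21, 0, 0.6], [-0.253, 0.0513, -0.21, 0, 0.6], [-0.253, 0.0513, -0.21, 0, 0.6], [-0.253, 0.0513, -0.21, 0, 0.6]])

```text
time: 15.88
tcp_pos: [0.3841, -0.2243, 0.5074]
tcp_rot: [[0.196, 0.981, 0.001], [0.981, -0.196, 0.0], [0.0, 0.001, -1.0]]
contact_force: [-0.0, 0.9, 0.7]
grip_width: 0.599
grip_force: 0.0
```

Run:
```python
from h import *
np.set_printoptions(precision=4,suppress=True)
P=camrig.camera_params("wrist"); im=camrig.grab_frame("wrist")[:,:,::-1].copy(); cv2.imwrite("pics/w5.png",im)
for n in("scene","top"): cv2.imwrite(f"pics/k4{n}.png",camrig.grab_frame(n)[:,:,::-1])
ex=np.array([np.cos(.198),-np.sin(.198),0]);ey=np.array([np.sin(.198),np.cos(.198),0]);c=np.array([.4340,.0232,.075])
s=env.observe();d=s["tcp_pos"]-c;print("tool",d@ex,d@ey,d[2]-.199)
pk=c+ex*-.053+np.array([0,0,.0205]); print("knob shut",proj("wrist",pk,P),proj("top",pk),proj("scene",pk))
h=c-ey*.2534+np.array([0,0,.167]); h2=h-ey*.0348+[0,0,.0359]; h1=2*h-h2; print("handle",proj("wrist",[h,h1,h2],P))
g=im.max(2)
for y in range(150,260,8): print(y,' '.join(f"{v//10:2d}" for v in g[y,270:362:2]))
```

```text
tool -0.0002465963120724529 -0.2524692831474428 0.233475968262282
knob shut [[271.7282 -25.1098]] [[319.2397 249.1063]] [[351.4839 240.0599]]
handle [[314.5257 210.3009]
 [314.6353 166.745 ]
 [314.3962 262.7223]]
150 16 16 17 17 16 16 15 15 15 12  7  7  7 12 22 21 22 16 16 17 11 12 12 11 16 15 15 15 15 15 15 15 15 15 16 21 22 22 22 22 22 22 22 22 22 22
158 15 15 16 16 17 17 16 16 22 22 12  7  8 22 21 21 21 21 22 19 11 12 12 12 16 15 15 15 15 15 15 15 14 15 16 17 16 15 15 15 15 15 15 15 15 20
166 16 16 15 15 16 17 23 22 22 21 21 22 14 15 15 15 15  6  1  2  2  2  2  2  2  1 13 17 17 17 17 17 18 22 20 20 19 14 15 20 15 15 15 15 15 16
174 17 17 17 16 19 21 22 22 22 21 21 20 16 16 16  0  3  3  4  4  4  4  4  4  4  4  4  2  9 17 17 17 17 17 18 17 17 17 16 16 15 15 16 16 16 17
182 18 18 17 17 17 16 16 20 20 21 21 21 16 17 18  2  3  4  4  4  4  5  4  4  4  4  3  2  9 17 17 18 17 18 18 17 17 15 14 14 14 14 1
[... 588 characters left out ...]
 21 21 21 21 21 22 22 21 21 21 18 21  0  2  3  2  3  3  3  3  2  3  2  2  2  2 12 20 20 21 17 22 22 22 17 16 16 15 15 15 15 16 17 17
230  9  8  0 22 20 21 21 21 11  8  9  8  9 13  1  2  3  3  2  3  3  3  2  3  2  3  2  2  6 22 20 20 20 20 19 23 21 21 21 21 21 21 22  0  4  9
238  2  1  0 20 21 21 18 23 18 19 19 18 20 23  1  2  2  3  3  3  3  3  3  3  2  2  3  2  2 23 21 21 22 20 20 20 20 22 22 21 21 21 21  0  1  1
246  1  2  1 13 21 21 23 19 17 23 22 23  9 10  2  2  3  3  3  3  3  3  3  3  2  3  3  2  0 23 21 21 21 21 22 20 20 20 23 21 21 21 20  0  1  1
254  2  1  4 23 21 21 21 21 21 21 21 22 23  0  2  2  3  3  2  3  3  3  3  3  3  2  3  2  0 23 22 22 22 22 22 22 22 22 22 21 21 21 21 11  1  1
```

Run:
```python
from h import *
for f,(x,y) in(("top",(319,249)),("scene",(351,240))):
    b=cv2.imread(f"pics/k4{f}.png",0)
    for r in range(y-6,y+8,2): print(f,r,' '.join(f"{v//10:2d}" for v in b[r,x-12:x+13]))
```

```text
top 243  7  7  7  7  4  8  7  7  8  7  8 16 15 14 14 14 15  9  5  6  8  9  8  8  8
top 245  7  6  6  4  8  8  7  6  4  4  9 14 14 15 15 14 16  5  6  6  8  9  9  8  9
top 247 16 16 13 13  7  8  9  4  5  5  5  4  4  4  4  3  3  3  4  6  6  9  8  8  8
top 249 15 15 15 15 15 15 16  2  3  4  4  5  5  5  5  5  5  5  4  5  9  8  8  8  8
top 251 15 15 15 15 15 15 16 16 16 13 13  7  8  7  5  4  3  2 14 17 13 13  8  9  7
top 253 15 15 15 15 15 15 15 15 15 15 15 15 16 16 16 16 17 16 16 15 15 15 15 15 16
top 255 15 15 15 15 15 15 15 15 15 15 15 15 15 15 15 15 15 15 15 15 15 15 15 15 15
scene 234 18 18 14 10 10 13 16 18 18 18 18 17 14 11 12 15 17 17 13 10  9  9  9  8  9
scene 236 13 16 16 14 11 10 11 14 17 18 18 17 16 14 12 11 11 11 10  8  9  9  9  9  9
scene 238  8 10 13 13 11 10  9  8 10 11 11  9  8  7  6  5  4  5  6  7  8  9  9  9 10
scene 240  6  8 10 10  9  9  8  8  5  4  4  4  4  4  4  3  4  4  6  7  8  8  9  9  9
scene 242  6  7  9 11 11 11 10  9  7  6  7  9 10 10  7  6  6  5  6  7  7  9  9  9  9
scene 244  7 11 15 17 15 13 11 10 10 10 11 13 16 17 15 11  7  6  6  7  8  9  9  9  9
scene 246  7 12 16 17 17 16 12 11 10 10  9 10 12 12 12  8  6  7  7  7  8  8  9  9  9
```

Request:
send_path(segments=[[0, -0.001, 0.03, 0, 0.6], [0, -0.001, 0.06, 0, 0.6], [0, -0.001, 0.08, 0, 0.6], [0, -0.001, 0.0855, 0, 0.6], [0, -0.001, 0.0855, 0, 0], [0, -0.001, 0.0855, 0, 0], [0, -0.001, 0.0855, 0, 0], [0, -0.001, 0.0855, 0, 0], [0, -0.001, 0.0855, 0, 0]], clamp_n=40)

```text
time: 17.15
tcp_pos: [0.3819, -0.2252, 0.4226]
tcp_rot: [[0.199, 0.98, -0.003], [0.98, -0.199, -0.0], [-0.001, -0.003, -1.0]]
contact_force: [-6.2, 1.1, 4.0]
grip_width: 0.29
grip_force: 40.0
```

The keeper is confirmed shut: the knob is at (319.5,249) in the top view, as projected. The handle is gripped, so I'll pull along the arc to q≈0.9.

Create q.py:
```python
from h import *
ex=np.array([np.cos(.198),-np.sin(.198),0]);ey=np.array([np.sin(.198),np.cos(.198),0]);c=np.array([.4340,.0232,.075])
s=env.observe(); g=s["tcp_pos"]+.18*s["tcp_rot"][:,2]-c; y,z=g@ey+.135,g[2]-.045
print("x %.4f r %.4f q %.3f"%(g@ex,np.hypot(y,z),.8-np.arctan2(z,-y)),s["contact_force"],s["ft_torque"].round(2),s["grip_width"])
```

```bash
python3 q.py
```

```text
x -0.0028 r 0.1708 q -0.001 [-6.20052694  1.08890476  4.02539655] [ 0.21  1.12 -0.07] 0.2902645026598509
```

Request:
send_path(segments=[[-0.0116, -0.001, 0.0124, 0, 0], [-0.0219, -0.001, 0.026, 0, 0], [-0.0308, -0.001, 0.0405, 0, 0], [-0.0381, -0.001, 0.0558, 0, 0], [-0.044, -0.001, 0.0717, 0, 0], [-0.0482, -0.001, 0.0882, 0, 0], [-0.0507, -0.001, 0.105, 0, 0], [-0.0516, -0.001, 0.122, 0, 0], [-0.0507, -0.001, 0.139, 0, 0], [-0.0507, -0.001, 0.139, 0, 0]])

```text
time: 18.4
tcp_pos: [0.3709, -0.2763, 0.2834]
tcp_rot: [[0.199, 0.98, -0.004], [0.98, -0.199, -0.005], [-0.005, -0.003, -1.0]]
contact_force: [-7.2, -4.5, 6.3]
grip_width: 0.287
grip_force: 40.0
```

```bash
python3 q.py
```

```text
x -0.0034 r 0.1728 q 0.896 [-7.20621084 -4.4939068   6.25289354] [-0.56  1.26 -0.06] 0.2865741543502933
```

Request:
send_path(segments=[[0.001, 0, 0.006, 0, 0], [0.002, 0, 0.012, 0, 0], [0.0027, 0, 0.018, 0, 0], [0.0034, 0, 0.022, 0, 0], [0.0042, 0, 0.026, 0, 0], [0.0042, 0, 0.026, 0, 0], [0.0042, 0, 0.026, 0, 0]])

```text
time: 19.27
tcp_pos: [0.3717, -0.2723, 0.2591]
tcp_rot: [[0.199, 0.98, -0.003], [0.98, -0.199, -0.006], [-0.006, -0.002, -1.0]]
contact_force: [-8.6, -3.1, 8.9]
grip_width: 0.287
grip_force: 40.0
```

```bash
python3 q.py
```

Run:
```python
from h import *
b=camrig.grab_frame("scene")[:,:,::-1].copy(); cv2.imwrite("pics/s6.png",b)
t=camrig.grab_frame("top")[:,:,::-1].copy(); cv2.imwrite("pics/t6.png",t)
ex=np.array([np.cos(.198),-np.sin(.198),0]);ey=np.array([np.sin(.198),np.cos(.198),0]);c=np.array([.4340,.0232,.075])
print("pivot",proj("scene",c-ey*.135+[0,0,.045]-ex*.03))
w=camrig.grab_frame("wrist")[:,:,::-1].copy(); cv2.imwrite("pics/w6.png",w)
A=cv2.resize(b[160:290,300:450],(450,390),interpolation=2)
T=cv2.resize(t[205:275,280:360],(340,298),interpolation=2); T=cv2.copyMakeBorder(T,0,92,0,0,cv2.BORDER_CONSTANT)
W=cv2.resize(w[0:200,140:540],(400,200)); W=cv2.copyMakeBorder(W,0,0,0,390,cv2.BORDER_CONSTANT)
cv2.imwrite("pics/fin.png",np.vstack([np.hstack([A,T]),W]))
```

```text
x -0.0033 r 0.1730 q 1.039 [-8.6055737  -3.09996214  8.87129608] [-0.43  1.54 -0.05] 0.2869014148875831
pivot [[391.30083104 218.89366496]]
```

View pics/fin.png

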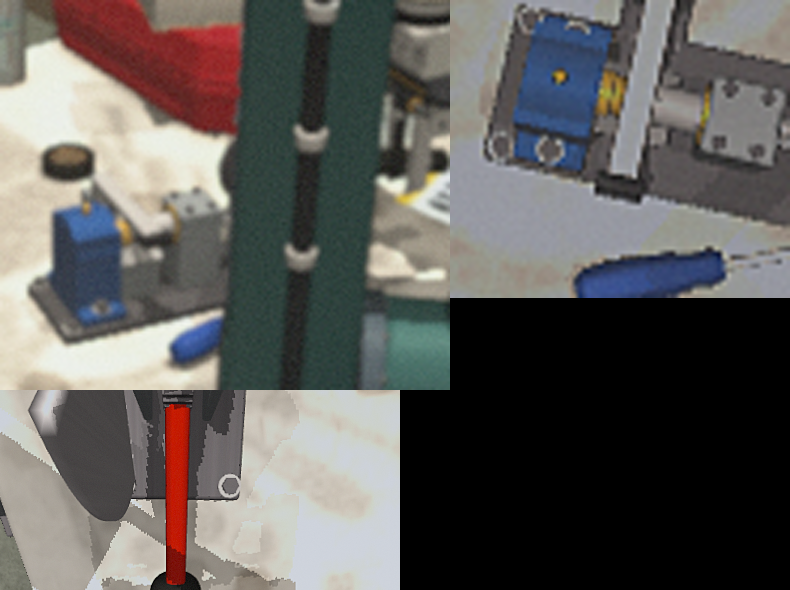

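The strap lies shut over the cradle. The bush is in the housing with a short bronze stub ahead of the nose, and the lever reads 1.04. I'll nudge to mid-band.

Request:
send_path(segments=[[0.0004, 0, 0.002, 0, 0], [0.0009, 0, 0.004, 0, 0], [0.0009, 0, 0.0045, 0, 0], [0.0009, 0, 0.0045, 0, 0], [0.0009, 0, 0.0045, 0, 0]])

```text
time: 20.05
tcp_pos: [0.3719, -0.2714, 0.2548]
tcp_rot: [[0.199, 0.98, -0.003], [0.98, -0.199, -0.006], [-0.006, -0.002, -1.0]]
contact_force: [-9.4, -2.7, 10.2]
grip_width: 0.291
grip_force: 40.0
```

```bash
python3 q.py
```

Run:
```python
from h import *
# green/red of the scale and pointer in the wrist view, bush stub in top view
w=camrig.grab_frame("wrist")[:,:,::-1].copy(); s=cv2.imread("pics/s6.png")
for n,g,r in(("wrist",w,(0,200,140,300)),("scene",s,(160,260,370,440))):
    hs=cv2.cvtColor(g,cv2.COLOR_BGR2HSV)[r[0]:r[1],r[2]:r[3]]; m=cv2.inRange(hs,(45,90,50),(80,255,255)); print(n,"green px",int((m>0).sum()),cv2.boundingRect(m))
ex=np.array([np.cos(.198),-np.sin(.198),0]);ey=np.array([np.sin(.198),np.cos(.198),0]);c=np.array([.4340,.0232,.075])
t=camrig.grab_frame("top")
for yy in (24,20,16,12,9): 
    p=proj("top",c+ey*yy/1e3+[0,0,.014])[0]; print(yy,p.round(1),t[int(p[1]+.5),int(p[0]+.5)])
```

```text
x -0.0033 r 0.1732 q 1.064 [-9.40113074 -2.66372321 10.17205207] [-0.31  1.53 -0.08] 0.2910956723210876
wrist green px 0 (0, 0, 0, 0)
scene green px 23 (19, 1, 40, 97)
24 [314.1 226.2] [ 42  60 104]
20 [315.7 226.6] [159 159  68]
16 [317.2 226.9] [151 155  66]
12 [318.8 227.2] [158 143  61]
9 [320.  227.5] [105  88  36]
```

```bash
python3 -c "
from rig import env, camrig
print(env.job_done())"
```

```text
the job is handed in; nothing more can be done
None
```

I laid the bush in the cradle, shut the keeper over it and handed the job in at about 20 s with the hand still holding the lever; the sleeve, chisel and tape roll were left alone. The lever reads about 1.06 rad from the arm's pose (green band 1.00–1.13); the pointer itself was never in view, and I took the bush as home from the bronze showing at the bore and the 10 N pull.

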